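Sweep the frozen croissants off the tray into the packing crate

ROBOT

A 6-joint arm with a two-finger parallel gripper is mounted at the origin on the work surface. World frame = base frame: x ahead of the robot, y to its left, z up, the work surface at z = 0. Lengths are in m, angles in rad, forces in N, time in s.
With the tool pointing down it reaches from about 0.25 to 0.775 m from the base axis. Payload 4 kg.
Tool frame: the origin (TCP) lies midway between the tips of the shut fingers; the grasp point (between the pads) lies 19 mm behind it; z points along the fingers, y is the line along which they close (so a half turn about z gives the same grasp; the last joint's range is limited). The gripper opens to 94 mm and grips with 3 to 60 N. Pads are 16 mm wide; open, the fingers measure 119 mm over their backs; the gripper's body (75 mm by 177 mm) begins 78 mm behind the grasp point.
Start: joints at [1.231, 0.087, 1.371, -0, 1.684, -0.103], TCP at [0.129, 0.535, 0.206] pointing down, gripper open.
Joint ranges: [-3.1, 3.1], [-0.76, 2.03], [0.27, 2.55], [-1.08, 4.22], [0.17, 2.65], [-2.57, 2.57]. Speed limits (rad/s): [2.79, 2.79, 3.14, 3.14, 3.14, 3.14].

INTERFACE

Orientations are given as [roll, pitch, yaw] about the fixed x, y, z axes, in that order (R = Rz(yaw) Ry(pitch) Rx(roll)).
In Python, from bench import get_obs, snapshot, close_job gives the robot as it stands. The module is installed in compiled form; this text tells all that it offers.
- The arm moves only by the tool drive_tool, never from a script. Its argument "commands" is a list of rows, each a list of 6 numbers: the shift along the tool's x, y, z in units of 0.04 m (1.0 is 0.04 m), then the turn, a rotation vector about the tool's x, y, z in units of 0.1 rad (1.0 is 0.1 rad). In form: [[dx, dy, dz, wx, wy, wz], ...]. A call has 1 to 20 rows; each row shifts and turns the commanded pose from where the row before left it, along the tool's axes as they then stand; what a row does not reach is not made up. A row lasts 1/8 s, in which the tool goes at most 62.5 mm and 10.7 degrees, less where a joint would pass 70% of its speed; a pose out of reach is approached as far as the arm can. A call with a number of a shift or a turn outside -1 to 1 is refused whole. A call with a gripper value outside its range is refused whole. "gripper" is the closure, from 0 (fully open) to 1 (shut), set as the call begins (left out, the last holds). The fingers move at their own pace and stop on an object; the grip force is fixed at half the most. Time passes only in rows, so rows that do not move let the fingers close. It gives the time, the measured TCP pose, the force, the opening and the grip force at its end, in the units of the state.
- get_obs(): the state, without advancing time (a new reading comes with each control period).
- snapshot(name): name is "scene" or "top" or "wrist"; returns a dict with "image" (384x512x3 uint8, blue, green, red), "range_z" (384x512 float32, m along the optical axis (not along the pixel's ray), 0 where there is no reading), "fx", "fy", "cx", "cy" (pixels), "rvec" (rotation vector, rad) and "tvec" (3), from world to camera coordinates, as OpenCV has them. Camera axes: x right, y down, z forward; pixel columns grow to the right and rows downward; lengths in m; the calibration is good to about 2 mm. A picture is of the moment at which its call begins.
- close_job(): hands the job in; it is judged then, once.
The state is a dict: "time": time; "joint_positions": joint angles; "qvel": joint speeds; "joint_torque": joint torques, N m; "tool_pos": TCP position; "ee_rot": TCP orientation; "wrist_force": force on the tool from outside, world axes, zero at the start; "wrist_torque": the same for the moment, N m; "width": finger opening in m; "finger_force": force on a finger pad.
Only numpy, scipy, OpenCV 4.12 (cv2) and the standard library are available. Lean on these libraries where they do the work, as an engineer would, in place of code of your own. Each camera call takes 0.05 s, during which the arm holds its last target. There are 200 camera calls.

TASK

The four mini croissants on the dark tray are frozen hard and ready to pack: with the fingers, push them along the tray and off the open end that overhangs the blue crate, so that all four drop into the crate. Only slide them, do not pinch, pick up or carry them. Leave the orange temperature logger standing in its place on the tray, and do not disturb the dough scraper and the spray bottle on the bench.

Things in the scene. Friction and masses are not known exactly. Their poses are not given: they have to be found in the camera images.
- tray_mid (a point): centre of the upper face of the dark coated baking tray's floor, 100 mm above the bench. The tray is fixed in a stainless stand: 325 mm long along this point's y, 354 mm wide along its x; 12 mm high rims, 3 mm thick, run along both long sides (x = +/-175 mm), beside them the stand's steel angles rise to 18 mm above the tray floor at x = +/-182 mm; both ends (y = +/-162.5 mm) are open and flush with the floor. The stand's yaw varies, and the crate stands at either end
- crate: blue plastic crate, open on top, 400 (x) x 300 (y) x 75 mm high, walls 4 mm, fixed on the bench square to the tray; origin at the centre of its underside. It stands lengthways across one of the tray's open ends, its centre about 287 mm from the tray's centre along the tray's y axis (either + or -), so that the tray's end overhangs it by about 25 mm, 25 mm above its rim
- croissant1: a frozen-hard mini croissant, pale dough, about 84 long x 38 wide x 35 mm high, 25 to 45 g; origin at its middle, 17.5 mm above the tray it lies on; x along its length (horn to horn, horns bent some 8 mm to +y), z up while it lies flat. It slides and does not roll; pushed off centre it turns. Number 1 of 4; they lie in two lanes, some 85 mm to each side of the tray's middle line, two in each lane one behind the other
- croissant2: a frozen-hard mini croissant, pale dough, about 84 long x 38 wide x 35 mm high, 25 to 45 g; origin at its middle, 17.5 mm above the tray it lies on; x along its length (horn to horn, horns bent some 8 mm to +y), z up while it lies flat. It slides and does not roll; pushed off centre it turns. Number 2 of 4; they lie in two lanes, some 85 mm to each side of the tray's middle line, two in each lane one behind the other
- croissant3: a frozen-hard mini croissant, pale dough, about 84 long x 38 wide x 35 mm high, 25 to 45 g; origin at its middle, 17.5 mm above the tray it lies on; x along its length (horn to horn, horns bent some 8 mm to +y), z up while it lies flat. It slides and does not roll; pushed off centre it turns. Number 3 of 4; they lie in two lanes, some 85 mm to each side of the tray's middle line, two in each lane one behind the other
- croissant4: a frozen-hard mini croissant, pale dough, about 84 long x 38 wide x 35 mm high, 25 to 45 g; origin at its middle, 17.5 mm above the tray it lies on; x along its length (horn to horn, horns bent some 8 mm to +y), z up while it lies flat. It slides and does not roll; pushed off centre it turns. Number 4 of 4; they lie in two lanes, some 85 mm to each side of the tray's middle line, two in each lane one behind the other
- logger: temperature logger, an upright orange puck with a black top, 41 mm diameter x 32 mm high, 160 g, standing loose near the middle line of the tray; origin at the centre of its underside, z up. It stays
- scraper: dough scraper lying on the bench to one side of the work: steel blade with a white handle, 150 (y) x 105 (x) x 25 mm; origin under its middle. Bystander
- sprayer: white spray bottle with a yellow band and a red trigger head, 54 mm diameter x 147 mm high, standing on the bench to the other side of the work; origin at the centre of its underside, z up. Bystander

How it is judged:
By the outcome, as a careful person would: the job done as asked, in the order asked, and still so for the second after the job is handed in, with the robot touching nothing.
It also fails if it takes over 62 s, if anything falls off the work surface, if the arm or the gripper's body presses on something with over 40 N, if the wrist force passes 120 N, or if a joint passes its speed limit or range.

## Working session

There is one attempt and no reset: what is moved stays moved. The work goes in short steps, Python scripts to look and compute and a tool call to move; the robot and the scene stay as the last step left them, time stands still between calls to the robot, and variables do not carry over. Pictures are saved under pics/ and viewed, at most 10 in all, crops included, and the job is handed in when it is done.

Besides the shell and the picture viewer there is one more tool, called after "Emit:" as a command line: name --pt "numbers of a row" for each row, then --argument value for the rest. drive_tool: Moves the arm, as the interface text tells. Its arguments: {"type":"object","properties":{"commands":{"type":"array"},"gripper":{"type":"number"}},"required":["commands"]}

```bash
mkdir -p pics
cat > h.py <<'E'
import numpy as np, cv2
from bench import get_obs, snapshot
def world(s):
    z=s["range_z"]; h,w=z.shape; u,v=np.meshgrid(np.arange(w),np.arange(h))
    P=np.stack([(u-s["cx"])/s["fx"]*z,(v-s["cy"])/s["fy"]*z,z],-1)
    R=cv2.Rodrigues(np.array(s["rvec"],float))[0]
    W=(P-np.array(s["tvec"]).reshape(3))@R
    W[z<=0]=np.nan
    return W
E
python3 - <<'E'
from h import *
s=snapshot("top"); t=snapshot("scene")
cv2.imwrite("pics/top.png",cv2.resize(s["image"],(800,600))); cv2.imwrite("pics/scene.png",t["image"])
W=world(s); np.save("W.npy",W); np.save("top.npy",s["image"])
o=get_obs(); print(o["tool_pos"],o["ee_rot"],o["time"])
E
```

```text
[0.12886281 0.53418784 0.20441973] [-3.13961983e+00 -1.90815094e-04  2.90477907e+00] 0.1
```

View pics/top.png

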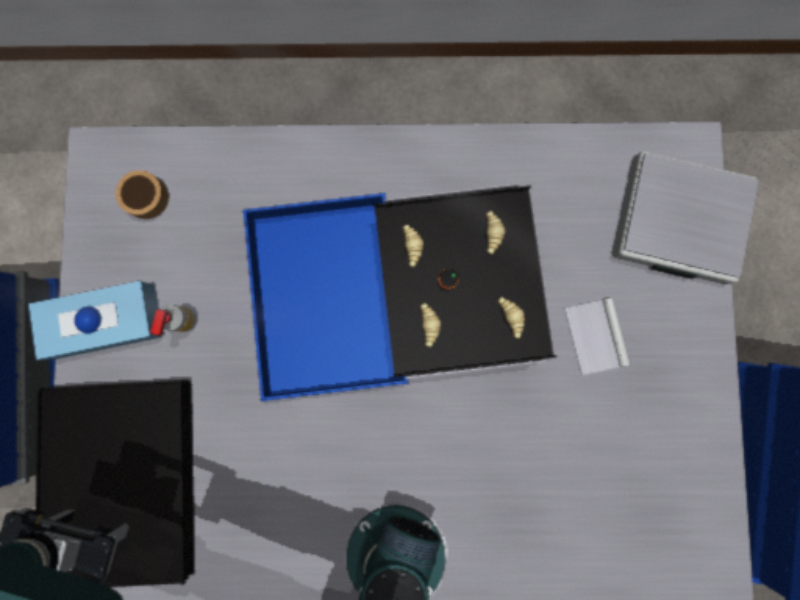

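View pics/scene.png

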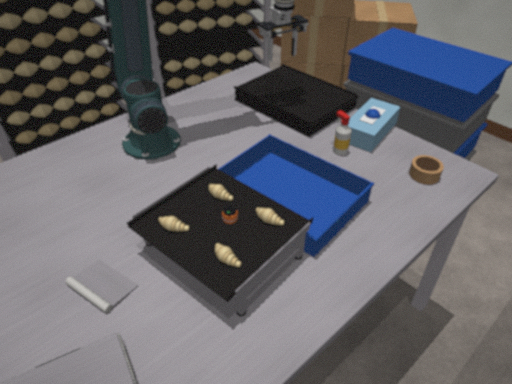

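The top view shows the tray centred at about (465,275) px with the crate at its left (+y) end. The croissants are at (413,245), (495,232), (430,325) and (512,317), and the logger is at (448,279). I'll measure these now.

Run:
```python
from h import *
W=np.load("W.npy"); im=np.load("top.npy")
def m(u,v): return W[int(v*.64),int(u*.64)]
z=W[...,2]; hsv=cv2.cvtColor(im,cv2.COLOR_BGR2HSV)
roi=np.zeros(z.shape,bool); roi[115:245,238:360]=True
# tray floor
fl=roi&(abs(z-0.1)<0.006)
(c,(a,b),ang)=cv2.minAreaRect(W[fl][:,:2].astype(np.float32)*1000); print("floor",c,a,b,ang, np.nanmedian(z[fl]))
top=(roi&(z>0.112)).astype(np.uint8)
n,l,st,ce=cv2.connectedComponentsWithStats(top)
for i in range(1,n):
    if st[i,4]<25: continue
    p=W[l==i]; r=cv2.minAreaRect(p[:,:2].astype(np.float32)*1000)
    print(st[i,4],ce[i]/.64,np.round(r[0]),np.round(r[1]),round(r[2],1),p[:,2].max().round(3))
for n_,u,v in [("cr TL",250,212),("cr BL",266,396),("cr TR",384,197),("cr BR",406,381),("tray TR",528,188),("tray BR",553,355)]:
    print(n_,m(u,v).round(3))
s=snapshot("top");K=lambda X:None
```

```text
floor (577.0477294921875, -143.80892944335938) 362.22998046875 326.0278015136719 6.5616135597229 0.10051925546913887
249 [454.04116466 193.02208835] [ 755. -134.] [ 13. 302.] 6.4 0.123
201 [494.59732587 231.33550995] [ 673. -211.] [35. 85.] 85.9 0.142
198 [413.30492424 243.86837121] [649. -44.] [81. 33.] 4.8 0.141
133 [448.23778195 277.92528195] [ 577. -112.] [38. 37.] 85.7 0.138
219 [513.42751142 315.06135845] [ 501. -244.] [83. 35.] 17.0 0.141
211 [430.37618483 323.31161137] [487. -78.] [83. 35.] 3.2 0.141
226 [478.91316372 366.07439159] [ 401. -175.] [ 11. 301.] 6.5 0.123
cr TL [0.73  0.305 0.071]
cr BL [0.34  0.267 0.055]
cr TR [0.758 0.02  0.075]
cr BR [ 0.372 -0.023  0.078]
tray TR [ 0.766 -0.278  0.111]
tray BR [ 0.422 -0.317  0.116]
```

Emit:
drive_tool --pt "0 0 0 0 0 1" --pt "0 0 0 0 0 1" --pt "0 0 0 0 0 1" --pt "0 0 0 0 0 1" --pt "0 0 0 0 0 1" --pt "0 0 0 0 0 1" --pt "0 0 0 0 0 1" --pt "0 0 0 0 0 1" --pt "0 0 0 0 0 1" --pt "0 0 0 0 0 1" --pt "0 0 0 0 0 1" --pt "0 0 0 0 0 1" --pt "0 0 0 0 0 0.2" --gripper 0.5

```text
time: 1.78
tool_pos: [0.129, 0.5345, 0.2051]
ee_rot: [-3.141, 0.001, 1.685]
wrist_force: [-0.2, -0.0, -0.5]
width: 0.0468
finger_force: 0.0
```

```bash
cat >> h.py <<'E'
YAW=0.1148; C=np.array([.577,-.144])
def tray():
    o=get_obs(); d=np.array(o["tool_pos"][:2])-C; c,s=np.cos(YAW),np.sin(YAW)
    print("t",round(o["time"],2),"tray x,y mm",(np.array([c*d[0]+s*d[1],-s*d[0]+c*d[1]])*1000).round(1),"z",round(o["tool_pos"][2]*1000,1),"rot",np.round(o["ee_rot"],3),"w",round(o["width"],3),"F",np.round(o["wrist_force"],1))
E
python3 -c "from h import *; tray()"
```

```text
t 1.77 tray x,y mm [-367.4  725.3] z 205.1 rot [-3.141e+00  1.000e-03  1.685e+00] w 0.047 F [-0.2 -0.  -0.5]
```

Emit:
drive_tool --pt "-0.4 0.3 0 0 0 0" --pt "-0.9 0.6 0 0 0 0" --pt "-0.9 0.6 0 0 0 0" --pt "-0.9 0.6 0 0 0 0" --pt "-0.9 0.6 0 0 0 0" --pt "-0.9 0.6 0 0 0 0" --pt "-0.9 0.6 0 0 0 0" --pt "-0.9 0.6 0 0 0 0" --pt "-0.9 0.6 0 0 0 0" --pt "-0.9 0.6 0 0 0 0" --pt "-0.9 0.6 0 0 0 0" --pt "-0.9 0.6 0 0 0 0" --pt "-0.9 0.6 0 0 0 0" --pt "-0.9 0.6 0 0 0 0" --pt "-0.9 0.6 0 0 0 0" --pt "-0.9 0.6 0 0 0 0" --pt "-0.9 0.6 0 0 0 0" --pt "-0.9 0.6 0 0 0 0" --pt "-0.9 0.5 0 0 0 0" --pt "-0.5 0.3 0 0 0 0"

```text
time: 4.28
tool_pos: [0.6558, -0.0967, 0.2049]
ee_rot: [-3.14, 0.0, 1.683]
wrist_force: [0.0, 0.3, -0.3]
width: 0.0472
finger_force: 0.0
```

Run:
```python
from h import *; tray()
s=snapshot("wrist"); cv2.imwrite("pics/w1.png",s["image"])
```

```text
t 4.28 tray x,y mm [83.7 37.9] z 204.9 rot [-3.14   0.     1.683] w 0.047 F [ 0.   0.3 -0.3]
```

View pics/w1.png

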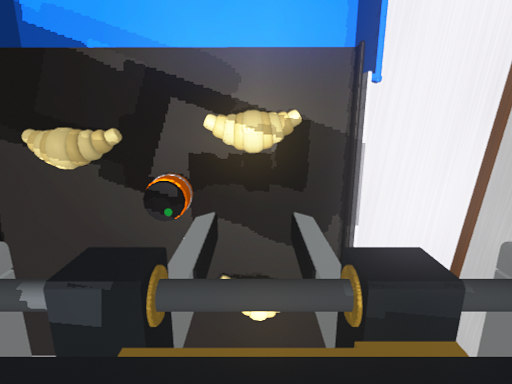

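The wrist view shows the far front croissant at (253,130), centred between the fingertips with its horns toward the crate. The logger at (167,198) is clear. I'll lower the fingers and push.

Emit:
drive_tool --pt "0 0 0.8 0 0 0" --pt "0 0 0.8 0 0 0" --pt "0 0 0.5 0 0 0" --pt "0 0 0.2 0 0 0" --pt "0.2 0 0 0 0 0" --pt "0.25 0 0 0 0 0" --pt "0.25 0 0 0 0 0" --pt "0.25 0 0 0 0 0" --pt "0.25 0 0 0 0 0" --pt "0.25 0 0 0 0 0" --pt "0.25 0 0 0 0 0" --pt "0.25 0 0 0 0 0" --pt "0.25 0 0 0 0 0"

```text
time: 5.95
tool_pos: [0.6458, -0.0055, 0.1135]
ee_rot: [-3.142, -0.0, 1.685]
wrist_force: [0.1, -1.4, 1.3]
width: 0.0472
finger_force: 0.3
```

Run:
```python
from h import *; tray()
s=snapshot("wrist"); cv2.imwrite("pics/w2.png",s["image"])
```

```text
t 5.95 tray x,y mm [ 84.2 129.8] z 113.5 rot [-3.142 -0.     1.685] w 0.047 F [ 0.1 -1.4  1.3]
```

View pics/w2.png

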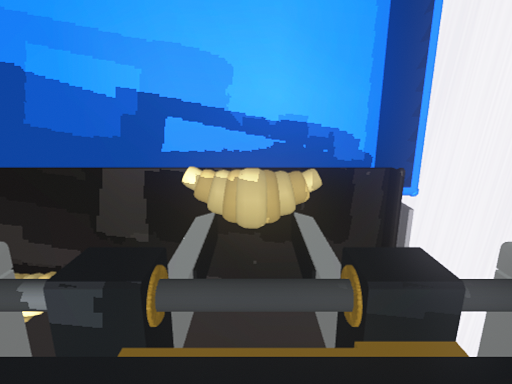

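The croissant is cradled square between the fingers at the tray's end. I'll carry on over the edge, then lift and go behind the rear one in this lane.

Emit:
drive_tool --pt "0.25 0 0 0 0 0" --pt "0.25 0 0 0 0 0" --pt "0.25 0 0 0 0 0" --pt "0.25 0 0 0 0 0" --pt "0.25 0 0 0 0 0" --pt "0.25 0 0 0 0 0" --pt "0.2 0 0 0 0 0" --pt "0 0 0 0 0 0" --pt "0 0 -0.8 0 0 0" --pt "0 0 -0.8 0 0 0" --pt "-0.5 0 0 0 0 0" --pt "-0.9 0 0 0 0 0" --pt "-0.9 0 0 0 0 0" --pt "-0.9 0 0 0 0 0" --pt "-0.9 0 0 0 0 0" --pt "-0.9 0.1 0 0 0 0" --pt "-0.9 0 0 0 0 0" --pt "-0.9 0 0 0 0 0" --pt "-0.9 0 0 0 0 0" --pt "-0.4 0 0 0 0 0"

```text
time: 8.5
tool_pos: [0.6776, -0.2632, 0.1747]
ee_rot: [-3.138, -0.001, 1.681]
wrist_force: [0.2, 0.4, -0.3]
width: 0.047
finger_force: 0.0
```

Run:
```python
from h import *; tray()
s=snapshot("top"); cv2.imwrite("pics/t2.png",cv2.resize(s["image"][100:280,140:380],(720,540)))
```

```text
t 8.5 tray x,y mm [  86.3 -129.9] z 174.7 rot [-3.138e+00 -1.000e-03  1.681e+00] w 0.047 F [ 0.2  0.4 -0.3]
```

View pics/t2.png

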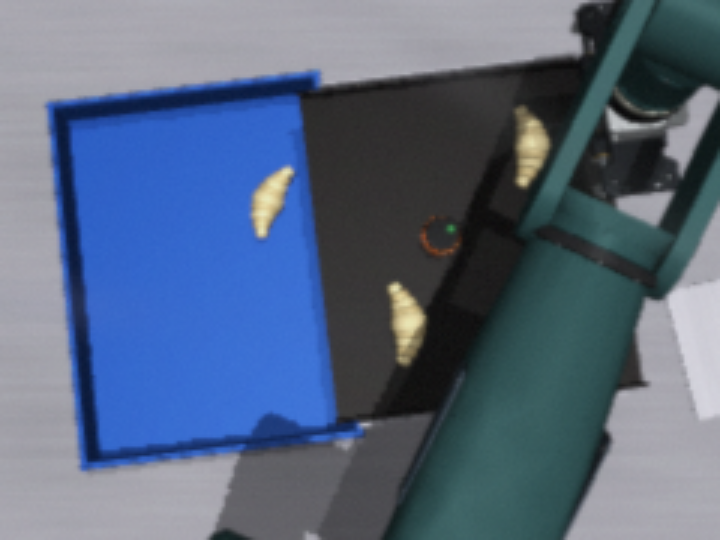

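The first croissant lies in the crate at (272,203), and the logger stands at (440,236). Next I'll lower and push the rear far one.

Emit:
drive_tool --pt "0 0.05 0.7 0 0 0" --pt "0 0 0.6 0 0 0" --pt "0 0 0.2 0 0 0" --pt "0.2 0 0 0 0 0" --pt "0.25 0 0 0 0 0" --pt "0.25 0 0 0 0 0" --pt "0.25 0 0 0 0 0" --pt "0.25 0 0 0 0 0" --pt "0.25 0 0 0 0 0" --pt "0.25 0 0 0 0 0" --pt "0.25 0 0 0 0 0" --pt "0.25 0 0 0 0 0" --pt "0.25 0 0 0 0 0" --pt "0.25 0 0 0 0 0" --pt "0.25 0 0 0 0 0"

```text
time: 10.42
tool_pos: [0.6675, -0.1418, 0.1175]
ee_rot: [3.142, -0.0, 1.685]
wrist_force: [0.9, -0.4, 1.1]
width: 0.0469
finger_force: 0.5
```

Run:
```python
from h import *; tray()
s=snapshot("wrist"); cv2.imwrite("pics/w3.png",s["image"])
```

```text
t 10.43 tray x,y mm [90.1 -8.2] z 117.5 rot [ 3.142 -0.     1.685] w 0.047 F [ 0.9 -0.4  1.1]
```

View pics/w3.png

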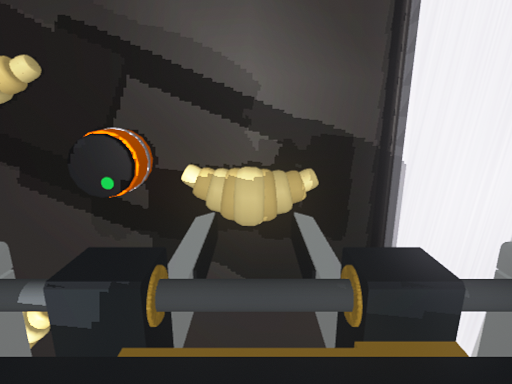

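The second croissant is cradled square. Its inner horn at (190,175) is clear of the logger's edge at (152,160). I'll push on over the edge.

Emit:
drive_tool --pt "0.25 0 0.1 0 0 0" --pt "0.25 0 0 0 0 0" --pt "0.25 0 0 0 0 0" --pt "0.25 0 0 0 0 0" --pt "0.25 0 0 0 0 0" --pt "0.25 0 0 0 0 0" --pt "0.25 0 0 0 0 0" --pt "0.25 0 0 0 0 0" --pt "0.25 0 0 0 0 0" --pt "0.25 0 0 0 0 0" --pt "0.25 0 0 0 0 0" --pt "0.25 0 0 0 0 0" --pt "0.25 0 0 0 0 0" --pt "0.25 0 0 0 0 0" --pt "0.25 0 0 0 0 0" --pt "0.25 0 0 0 0 0" --pt "0.25 0 0 0 0 0" --pt "0.25 0 0 0 0 0" --pt "0.25 0 0 0 0 0" --pt "0.25 0 0 0 0 0"

```text
time: 12.98
tool_pos: [0.6447, 0.0569, 0.1134]
ee_rot: [-3.142, -0.0, 1.685]
wrist_force: [0.6, -0.3, -0.1]
width: 0.047
finger_force: 0.0
```

Emit:
drive_tool --pt "0 0 0 0 0 0" --pt "0 0 -0.9 0 0 0" --pt "0 0 -0.9 0 0 0" --pt "-0.4 -0.4 0 0 0 0" --pt "-0.8 -0.8 0 0 0 0" --pt "-0.8 -0.8 0 0 0 0" --pt "-0.8 -0.8 0 0 0 0" --pt "-0.8 -0.8 0 0 0 0" --pt "-0.6 -0.6 0 0 0 0" --pt "0 -0.1 0 0 0 0"

```text
time: 14.22
tool_pos: [0.492, -0.1319, 0.1858]
ee_rot: [3.141, 0.001, 1.681]
wrist_force: [0.4, 0.4, -0.1]
width: 0.047
finger_force: 0.0
```

Run:
```python
from h import *; tray()
s=snapshot("wrist"); t=snapshot("top"); cv2.imwrite("pics/w4.png",np.hstack([s["image"][:300,:400],cv2.resize(t["image"][100:250,140:340],(400,300))]))
```

```text
t 14.22 tray x,y mm [-83.   21.7] z 185.8 rot [3.141e+00 1.000e-03 1.681e+00] w 0.047 F [ 0.4  0.4 -0.1]
```

View pics/w4.png

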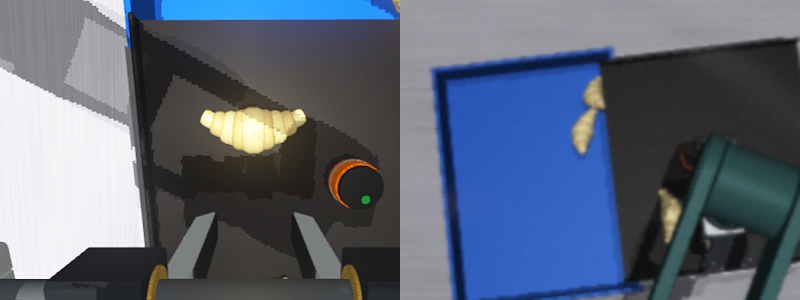

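Croissant 2 has dropped into the crate, partly hidden under the overhang. The third one at (253,130) is centred between the fingers, and the logger is clear to the right. I'll push the third one off.

Emit:
drive_tool --pt "0 0 0.8 0 0 0" --pt "0 0 0.8 0 0 0" --pt "0 0 0.2 0 0 0" --pt "0.3 0 0 0 0 0" --pt "0.25 0 0 0 0 0" --pt "0.25 0 0 0 0 0" --pt "0.25 0 0 0 0 0" --pt "0.25 0 0 0 0 0" --pt "0.25 0 0 0 0 0" --pt "0.25 0 0 0 0 0" --pt "0.25 0 0 0 0 0" --pt "0.25 0 0 0 0 0" --pt "0.25 0 0 0 0 0" --pt "0.25 0 0 0 0 0" --pt "0.25 0 0 0 0 0" --pt "0.25 0 0 0 0 0" --pt "0.25 0 0 0 0 0" --pt "0.25 0 0 0 0 0" --pt "0.25 0 0 0 0 0" --pt "0.25 0 0 0 0 0"

```text
time: 16.82
tool_pos: [0.4734, 0.0413, 0.1135]
ee_rot: [-3.142, -0.0, 1.685]
wrist_force: [0.7, -0.3, 0.1]
width: 0.0469
finger_force: 0.0
```

Emit:
drive_tool --pt "0.15 0 0 0 0 0" --pt "0 0 0 0 0 0" --pt "0 0 -0.9 0 0 0" --pt "0 0 -0.7 0 0 0"

```text
time: 17.32
tool_pos: [0.4729, 0.0463, 0.1784]
ee_rot: [3.141, 0.0, 1.684]
wrist_force: [-0.1, -0.3, -0.1]
width: 0.0468
finger_force: 0.0
```

```bash
python3 -c "from h import *; tray()"
```

```text
t 17.32 tray x,y mm [-81.6 201. ] z 178.4 rot [3.141 0.    1.684] w 0.047 F [-0.1 -0.3 -0.1]
```

Emit:
drive_tool --pt "-0.4 -0.1 0 0 0 0" --pt "-0.9 0 0 0 0 0" --pt "-0.9 0 0 0 0 0" --pt "-0.9 0 0 0 0 0" --pt "-0.9 0 0 0 0 0" --pt "-0.9 0 0 0 0 0" --pt "-0.9 0 0 0 0 0" --pt "-0.9 0 0 0 0 0" --pt "-0.9 0 0 0 0 0" --pt "-0.7 0 0 0 0 0" --pt "-0.3 0 0 0 0 0" --pt "0 0 0.7 0 0 0" --pt "0 0 0.7 0 0 0" --pt "0 0 0.2 0 0 0"

```text
time: 19.08
tool_pos: [0.5061, -0.2944, 0.1102]
ee_rot: [-3.137, -0.004, 1.685]
wrist_force: [-0.2, -1.0, 0.4]
width: 0.0471
finger_force: 0.0
```

Emit:
drive_tool --pt "0.2 0 0 0 0 0" --pt "0.25 0 0 0 0 0" --pt "0.25 0 0 0 0 0" --pt "0.25 0 0 0 0 0" --pt "0.25 0 0 0 0 0" --pt "0.25 0 0 0 0 0" --pt "0.25 0 0 0 0 0" --pt "0.25 0 0 0 0 0" --pt "0.25 0 0 0 0 0" --pt "0.25 0 0 0 0 0" --pt "0.25 0 0 0 0 0" --pt "0.25 0 0 0 0 0"

```text
time: 20.58
tool_pos: [0.4944, -0.1777, 0.1135]
ee_rot: [3.142, -0.0, 1.685]
wrist_force: [-1.1, -0.8, 1.3]
width: 0.0474
finger_force: 0.5
```

Run:
```python
from h import *; tray()
s=snapshot("wrist"); t=snapshot("top"); cv2.imwrite("pics/w5.png",np.hstack([s["image"][:300,:400],cv2.resize(t["image"][100:250,140:340],(400,300))]))
```

```text
t 20.57 tray x,y mm [-85.9 -24.1] z 113.5 rot [ 3.142 -0.     1.685] w 0.047 F [-1.1 -0.8  1.3]
```

View pics/w5.png

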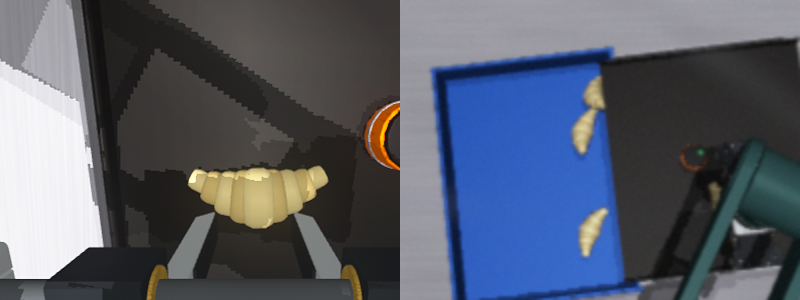

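Three croissants are in the crate, and the fourth is cradled squarely and clear of the logger at (385,135). I'll push it from y=-24 to about 195.

Emit:
drive_tool --pt "0.25 0 0 0 0 0" --pt "0.25 0 0 0 0 0" --pt "0.25 0 0 0 0 0" --pt "0.25 0 0 0 0 0" --pt "0.25 0 0 0 0 0" --pt "0.25 0 0 0 0 0" --pt "0.25 0 0 0 0 0" --pt "0.25 0 0 0 0 0" --pt "0.25 0 0 0 0 0" --pt "0.25 0 0 0 0 0" --pt "0.25 0 0 0 0 0" --pt "0.25 0 0 0 0 0" --pt "0.25 0 0 0 0 0" --pt "0.25 0 0 0 0 0" --pt "0.25 0 0 0 0 0" --pt "0.25 0 0 0 0 0" --pt "0.25 0 0 0 0 0" --pt "0.25 0 0 0 0 0" --pt "0.25 0 0 0 0 0" --pt "0.25 0 0 0 0 0"

```text
time: 23.18
tool_pos: [0.4716, 0.021, 0.1134]
ee_rot: [-3.141, -0.0, 1.685]
wrist_force: [-0.1, -0.2, 0.5]
width: 0.0469
finger_force: 0.0
```

Emit:
drive_tool --pt "0.25 0 0 0 0 0" --pt "0.25 0 0 0 0 0" --pt "0 0 0 0 0 0" --pt "0 0 -0.9 0 0 0" --pt "0 0 -0.9 0 0 0" --pt "0 0 -0.8 0 0 0" --pt "-0.5 0 0 0 0 0" --pt "-0.8 0 0 0 0 0" --pt "-0.8 0 0 0 0 0" --pt "-0.8 0 0 0 0 0" --pt "-0.8 0 0 0 0 0" --pt "-0.8 0 0 0 0 0" --pt "-0.8 0 0 0 0 0" --pt "-0.8 0 0 0 0 0" --pt "-0.4 0 0 0 0 0" --pt "0 0 0 0 0 0"

```text
time: 25.18
tool_pos: [0.4989, -0.2187, 0.2171]
ee_rot: [-3.141, -0.001, 1.683]
wrist_force: [-0.0, -0.1, -1.1]
width: 0.0469
finger_force: 0.0
```

Run:
```python
from h import *; tray()
t=snapshot("top"); s=snapshot("scene"); cv2.imwrite("pics/f.png",np.hstack([cv2.resize(s["image"][120:270,120:390],(450,250)),cv2.resize(t["image"][100:270,130:390],(350,250))]))
W=world(t); im=t["image"].astype(int)
m=((im[...,2]>im[...,0]+25)&(W[...,2]>.02)&(abs(W[...,0]-.55)<.25)&(W[...,1]>-.35)&(W[...,1]<.33)).astype(np.uint8)
n,l,st,ce=cv2.connectedComponentsWithStats(m)
c,sn=np.cos(YAW),np.sin(YAW)
for i in range(1,n):
    if st[i,4]<12: continue
    p=np.nanmean(W[l==i],0); d=p[:2]-C
    print(st[i,4],(np.array([c*d[0]+sn*d[1],-sn*d[0]+c*d[1]])*1000).round(),p[2].round(3),np.nanmax(W[l==i][:,2]).round(3))
```

```text
t 25.18 tray x,y mm [-86.1 -65.3] z 217.1 rot [-3.141e+00 -1.000e-03  1.683e+00] w 0.047 F [-0.  -0.1 -1.1]
255 [104. 192.] 0.045 0.105
44 [-6. 36.] 0.118 0.134
155 [-90. 212.] 0.036 0.042
63 [-92. 171.] 0.036 0.101
```

View pics/f.png

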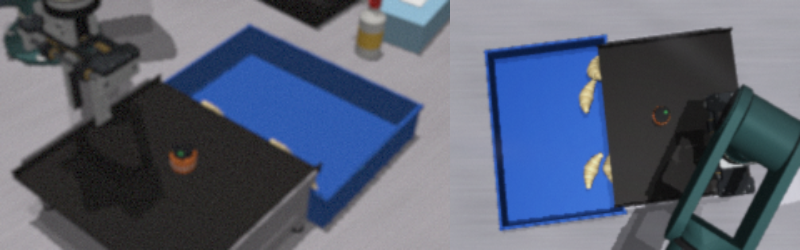

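Run:
```python
from h import *
t=snapshot("top"); W=world(t); im=t["image"].astype(int); c,sn=np.cos(YAW),np.sin(YAW)
d=W[...,:2]-C; X=(c*d[...,0]+sn*d[...,1])*1e3; Y=(-sn*d[...,0]+c*d[...,1])*1e3
m=(im[...,2]>im[...,0]+25)&(Y>150)&(Y<250)&(W[...,2]>.01)
for lo,hi in((-150,0),(0,200)):
    k=m&(X>lo)&(X<hi); print(np.histogram(W[k][:,2],np.arange(.01,.121,.01))[0], X[k].min(),X[k].max())
    for y in range(150,240,10):
        q=k&(Y>=y)&(Y<y+10); print(y,q.sum(),np.percentile(W[q][:,2],[10,50,90]).round(3) if q.any() else "", X[q].mean().round() if q.any() else "")
```

```text
[  0  11 175  31   0   0   0   0   0   2   0] -128.92868158687637 -55.983974058248485
150 0  
160 31 [0.029 0.037 0.044] -93.0
170 29 [0.03  0.035 0.04 ] -93.0
180 11 [0.031 0.035 0.041] -71.0
190 23 [0.032 0.037 0.04 ] -72.0
200 36 [0.033 0.037 0.041] -83.0
210 43 [0.033 0.037 0.04 ] -96.0
220 44 [0.031 0.036 0.04 ] -103.0
230 2 [0.03  0.031 0.032] -106.0
[ 1 13 72 93 52 23  0  0  0  1  0] 42.76234666229846 170.47831325204305
150 0  
160 28 [0.027 0.052 0.069] 137.0
170 41 [0.033 0.056 0.065] 138.0
180 46 [0.031 0.048 0.058] 126.0
190 46 [0.031 0.038 0.044] 97.0
200 49 [0.036 0.045 0.052] 74.0
210 41 [0.035 0.044 0.049] 71.0
220 4 [0.037 0.039 0.044] 67.0
230 0
```

```bash
python3 -c "from bench import close_job; print(close_job())"
```

```text
the job is handed in; nothing more can be done
None
```

All four croissants were slid off the tray into the blue crate; the logger was left standing on the tray, the scraper and spray bottle were not touched, and the job was handed in at about 25 s.

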